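Pack the touch-up kit at the paint-mixing bench

ROBOT

A 6-joint arm with a two-finger parallel gripper is mounted at the origin on the work surface. World frame = base frame: x ahead of the robot, y to its left, z up, the work surface at z = 0. Lengths are in mm, angles in rad, forces in N, time in s.
With the tool pointing down it reaches from about 350 to 775 mm from the base axis. Payload 7.3 kg.
Tool frame: the origin (TCP) lies at the very end of the fingers, on their centre line; the grasp point (between the pads) lies 19 mm behind it (bot.grip_point_offset is the distance from the TCP to the grasp point, in mm); z points along the fingers, y is the line along which they close (so a half turn about z gives the same grasp; the last joint's range is limited). The gripper opens to 92 mm and grips with 3 to 60 N. Pads are 19 mm wide; open, the fingers measure 130 mm over their backs; the gripper's body (75 mm by 190 mm) begins 47 mm behind the grasp point.
Start: joints at [1.182, 0.342, 1.524, -0, 1.275, -0.146], TCP at [126.205, 509.625, 226.741] pointing down, gripper open.
Joint ranges: [-2.53, 2.53], [-0.77, 2.02], [0.04, 2.7], [-1, 4.14], [0.28, 2.66], [-3.11, 3.11]. Speed limits (rad/s): [2.57, 2.57, 3.14, 3.14, 3.14, 3.14].

INTERFACE

Orientations are given as [roll, pitch, yaw] about the fixed x, y, z axes, in that order (R = Rz(yaw) Ry(pitch) Rx(roll)).
In Python, from plant import bot gives the robot as it stands. The module is installed in compiled form; this text tells all that it offers.
- The arm moves only by the shell command python3 -m jog 'ROWS' [OPENING]. ROWS is JSON, a list of rows, each a list of 6 numbers: the shift along the tool's x, y, z in mm, then the turn, a rotation vector about the tool's x, y, z in rad. In form: [[dx, dy, dz, rx, ry, rz], ...]. A call has 1 to 12 rows; each row shifts and turns the commanded pose from where the row before left it, along the tool's axes as they then stand; what a row does not reach is not made up. A row lasts 1/10 s, in which the tool goes at most 50 mm and 8.59 degrees, less where a joint would pass 70% of its speed; a pose out of reach is approached as far as the arm can. A call with a gripper value outside its range is refused whole. OPENING is the opening in per cent of the stroke, from 0 (shut) to 100 (fully open), set as the call begins (- or left out, the last holds). The fingers move at their own pace and stop on an object; the grip force is fixed at half the most. Time passes only in rows, so rows that do not move let the fingers close. It gives the time, the measured TCP pose, the force, the opening and the grip force at its end, in the units of the state.
- bot.get_obs(): the state, without advancing time (a new reading comes with each control period).
- bot.capture(name): name is "scene" or "top" or "wrist"; returns the picture (400x640x3 uint8, red, green, blue); there is no depth.
- bot.camera_model(name): a dict with "fx", "fy", "cx", "cy" (pixels), "position" and "orientation" of the camera in the world; the wrist camera has in their place "T_tool_cam" (4x4, takes a point from camera to tool coordinates, whose origin is the TCP and whose axes are the flange's). Camera axes: x right, y down, z forward; pixel columns grow to the right and rows downward; lengths in mm; the calibration is good to about 2 mm. A picture is of the moment at which its call begins: read the wrist's pose just before it. camera_model takes no time and is no camera call.
- bot.close_job(): hands the job in; it is judged then, once.
Trained networks look in the newest picture that a camera, given by its name, has taken for a name from the list of things; names that differ only in an ending like _2 or _b are one class to them, and where a whole thing is asked for, a point or a joint stands for the part that bears it (a point fixed in the world has none). Each returns a list of dicts, best first, with "p" (0 to 1); they miss things now and then, are a little off and sometimes report something else, mostly with a low value. They report only what shows in the picture. A call takes as long as a camera call.
- bot.outline_of(target, camera): "mask" (400x640 bool, what is visible of it) and "pixel" ([column, row] in pixels, amid what is visible of it).
The state is a dict: "time": time; "joint_positions": joint angles; "dq": joint speeds; "tau": joint torques, N m; "tool_pos": TCP position; "tcp_rot": TCP orientation; "contact_force": force on the tool from outside, world axes, zero at the start; "moment": the same for the moment, N m; "grip_width": finger opening in mm; "finger_force": force on a finger pad.
Only numpy, scipy, OpenCV 4.12 (cv2) and the standard library are available. Lean on these libraries where they do the work, as an engineer would, in place of code of your own. Each camera call takes 0.05 s, during which the arm holds its last target. There are 200 camera calls.

TASK

Pack the touch-up kit: stand the four closed containers (round tin, slim bottle, flat can, square bottle) upright in the grey tray, each fully down in the pocket that is shaped for it. Set them down rather than dropping them, and leave the two open empties, the tin without lid and the flat can without cap, standing where they are.

Things in the scene. Friction and masses are not known exactly. Their poses are not given: they have to be found in the camera images.
- tin_mid (a point): The closed round paint tin: plain steel with a pale paper label, 62 mm diameter, 70 mm tall, flat lever lid on (bright disc with a raised centre), about 0.35 kg; stands upright loose on the bench. The point is its centre, 35 mm above its base; z is up along its axis.
- slim_mid (a point): The closed slim hardener bottle: round aluminium, 40 mm diameter, straight sides to 70 mm, then a short cone and a 22 mm wide white screw cap, 90 mm tall in all, about 0.2 kg; stands upright loose on the bench. The point is on its axis, 45 mm above its base; z is up.
- flat_mid (a point): The closed flat thinner can: rectangular steel, 34 mm (its x) by 62 mm (its y), shoulders at 72 mm, with a black screw cap (26 mm wide, 18 mm high, set 14 mm towards its +y side) to 90 mm, about 0.3 kg; stands upright loose on the bench, at any yaw. The point is the centre of the rectangular body, 36 mm above its base; z is up.
- square_mid (a point): The closed square white plastic bottle: 46 x 46 mm, square sides to 60 mm, wide black screw cap (34 mm) to 78 mm, about 0.25 kg; stands upright loose on the bench, at any yaw, sides along its x and y. The point is the centre of the square body, 30 mm above its base; z is up.
- open_tin_mid (a point): Look-alike that stays: an empty round steel paint tin without lid, 62 mm diameter, 70 mm tall, hollow and dark inside, loose and light. The point is on its axis 35 mm above its base.
- open_flat_mid (a point): Look-alike that stays: an empty flat rectangular steel can, 34 mm (x) by 62 mm (y), shoulders at 72 mm, its cap missing: only a bare 18 mm steel neck, to 81 mm; loose and light. The point is 36 mm above its base.
- well_tin: Tray pocket: fixed black plate 96 x 96 x 18 mm with a round hole of 80 mm diameter, the largest round one, for the round tin. Origin: hole centre, on the tray floor (5 mm above the bench); z up. Four such plates, arranged in any way, lie two by two, 98 mm apart, in one grey fixed tray, 206 x 206 mm, walls 29 mm above this origin, sides along x and y.
- well_slim: Tray pocket: fixed black plate 96 x 96 x 18 mm with a round hole of 58 mm diameter, the smaller round one, for the slim bottle. Origin: hole centre, on the tray floor (5 mm above the bench); z up. Four such plates, arranged in any way, lie two by two, 98 mm apart, in one grey fixed tray, 206 x 206 mm, walls 29 mm above this origin, sides along x and y.
- well_flat: Tray pocket: fixed black plate 96 x 96 x 18 mm with an oblong hole, 52 mm along its x by 80 mm along its y, for the flat can, whose 62 mm side lies along y (either way round). Origin: hole centre, on the tray floor (5 mm above the bench); z up. Four such plates, arranged in any way, lie two by two, 98 mm apart, in one grey fixed tray, 206 x 206 mm, walls 29 mm above this origin, sides along x and y.
- well_square: Tray pocket: fixed black plate 96 x 96 x 18 mm with a square hole, 64 x 64 mm with sides along its x and y, for the square bottle. Origin: hole centre, on the tray floor (5 mm above the bench); z up. Four such plates, arranged in any way, lie two by two, 98 mm apart, in one grey fixed tray, 206 x 206 mm, walls 29 mm above this origin, sides along x and y.

How it is judged (in metres and radians):
At the end, for the whole second after the job is handed in: Each closed container stands upright (within 0.1 rad) and at rest on the tray floor (within 4 mm) in its own pocket, its centre within 14 mm of the pocket's centre, released; both open empties are upright and within 25 mm of where they stood (horizontal distance between tin_mid and well_tin below 0.014 m and z of tin_mid in the frame of well_tin below 0.039 m and angle between each of tin_mid, slim_mid, flat_mid, square_mid, open_tin_mid, open_flat_mid's own z axis and vertical below 0.1 rad and linear speed of each of tin, slim, flat, square below 0.02 m/s and contact force between the fingers and tin below 0.05 N and horizontal distance between slim_mid and well_slim below 0.014 m and z of slim_mid in the frame of well_slim below 0.049 m and contact force between the fingers and slim below 0.05 N and horizontal distance between flat_mid and well_flat below 0.014 m and z of flat_mid in the frame of well_flat below 0.04 m and contact force between the fingers and flat below 0.05 N and horizontal distance between square_mid and well_square below 0.014 m and z of square_mid in the frame of well_square below 0.034 m and contact force between the fingers and square below 0.05 N and distance of each of open_tin_mid, open_flat_mid from where it was at the start of the episode below 0.025 m); the robot touches nothing.
It fails at once if a closed container is let fall (moves faster than 0.8 m/s while not held, a drop of about 3 cm) ((linear speed of tin above 0.8 m/s and contact force between the fingers and tin below 0.05 N) or (linear speed of slim above 0.8 m/s and contact force between the fingers and slim below 0.05 N) or (linear speed of flat above 0.8 m/s and contact force between the fingers and flat below 0.05 N) or (linear speed of square above 0.8 m/s and contact force between the fingers and square below 0.05 N)).
It fails at once if an open empty is moved more than 25 mm (distance of any of open_tin_mid, open_flat_mid from where it was at the start of the episode above 0.025 m).
It also fails if it takes over 118 s, if anything falls off the work surface, if the arm or the gripper's body presses on something with over 40 N, if the wrist force passes 120 N, or if a joint passes its speed limit or range.

## Working session

There is one attempt and no reset: what is moved stays moved. The work goes in short steps, Python scripts to look and compute and a shell command to move; the robot and the scene stay as the last step left them, time stands still between calls to the robot, and variables do not carry over. Pictures are saved under pics/ and viewed, at most 14 in all, crops included, and the job is handed in when it is done.

```bash
mkdir -p pics
python3 - <<'E'
from plant import bot
import cv2,numpy as np
for n in("top","scene"):
    cv2.imwrite(f"pics/{n}0.png",bot.capture(n)[:,:,::-1]); print(n,bot.camera_model(n))
for t in "tin_mid slim_mid flat_mid square_mid open_tin_mid open_flat_mid well_tin well_slim well_flat well_square".split():
    print(t,[(round(d["p"],2),np.round(d["pixel"]).tolist(),int(d["mask"].sum())) for d in bot.outline_of(t,"top")][:3])
print(bot.camera_model("wrist")); print(bot.get_obs())
E
```

```text
top {'fx': 401.967156502396, 'fy': 401.967156502396, 'cx': 315.1650693498239, 'cy': 198.7066104694262, 'position': array([ 355.36460069,   -4.62550903, 1132.64486098]), 'orientation': array([-2.95060592,  0.024056  , -1.59470286])}
scene {'fx': 457.2990720372655, 'fy': 457.2990720372655, 'cx': 317.08097468625346, 'cy': 198.4270765727009, 'position': array([1076.1474911 ,  668.98771836,  989.30710327]), 'orientation': array([-2.38528871, -0.00997895,  2.46114535])}
tin_mid [(0.55, [188.0, 251.0], 597), (0.42, [409.0, 193.0], 553)]
slim_mid [(0.71, [460.0, 246.0], 320)]
flat_mid [(0.72, [418.0, 246.0], 412), (0.42, [322.0, 197.0], 700)]
square_mid [(0.58, [231.0, 201.0], 376)]
open_tin_mid [(0.91, [407.0, 193.0], 546)]
open_flat_mid [(0.74, [183.0, 203.0], 462)]
well_tin [(0.79, [340.0, 156.0], 571)]
well_slim [(0.59, [359.0, 193.0], 965), (0.58, [311.0, 161.0], 778)]
well_flat [(0.85, [322.0, 199.0], 601)]
well_square [(0.85, [322.0, 168.0], 720)]
{'fx': 316.68288429901116, 'fy': 316.68288429901116, 'cx': 317.48262121708143, 'cy': 201.62197716254988, 'T_tool_cam': array([[-1.08393731e
[... 308 characters left out ...]
00000e+00]])}
{'time': 0.6, 'joint_positions': array([ 1.18199941e+00,  3.42007828e-01,  1.52409991e+00,  1.99334254e-05,
        1.27540444e+00, -1.45970865e-01]), 'dq': array([-0.00045057, -0.00038046,  0.00085677, -0.00044815, -0.00028889,
       -0.00038366]), 'tau': array([-3.91824969e-04, -4.30931461e+01, -2.44399184e+01,  7.18860794e-02,
        4.84488427e-02,  2.91282561e-06]), 'tool_pos': array([126.19921549, 509.62553678, 226.73647389]), 'tcp_rot': array([ 3.14151025e+00, -7.16155877e-06,  2.89876080e+00]), 'contact_force': array([ 0.4178731 , -0.42365956, -0.22724551]), 'moment': array([-0.0048809 , -0.02375654,  0.02482488]), 'finger_force': 0.0, 'grip_width': 91.60293054224802}
```

Run:
```python
import cv2
a=cv2.imread("pics/top0.png")[110:310,140:500]
cv2.imwrite("pics/t1.png",cv2.resize(a,(792,440),interpolation=cv2.INTER_CUBIC))
```

```text
(no output)
```

View pics/t1.png

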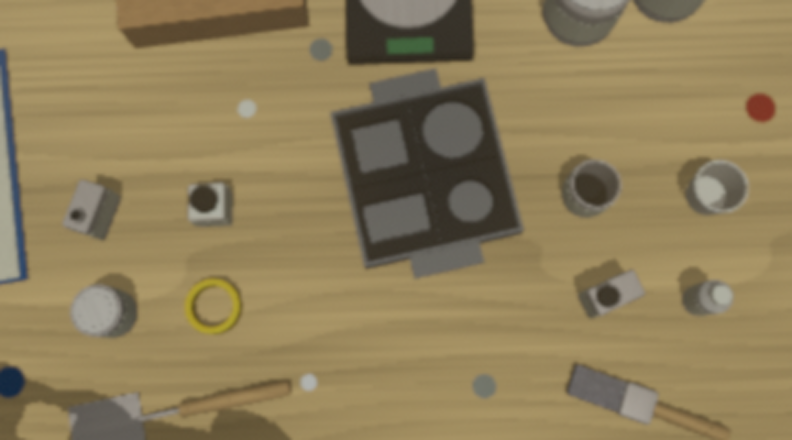

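View pics/scene0.png

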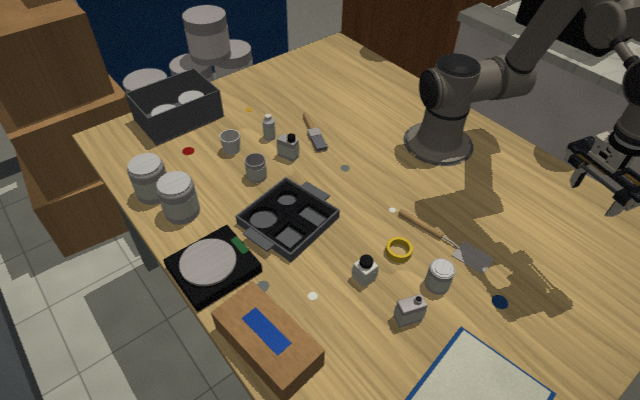

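```bash
cat > h.py <<'E'
from plant import bot
import cv2,numpy as np
from scipy.spatial.transform import Rotation as R
def cam(n):
    m=bot.camera_model(n)
    if n=="wrist":
        o=bot.get_obs(); T=np.eye(4); T[:3,:3]=R.from_euler("xyz",o["tcp_rot"]).as_matrix(); T[:3,3]=o["tool_pos"]
        return m,T@np.array(m["T_tool_cam"])
    T=np.eye(4); T[:3,:3]=R.from_euler("xyz",m["orientation"]).as_matrix(); T[:3,3]=m["position"]; return m,T
def pt(c,px,z):
    m,T=c; d=T[:3,:3]@[(px[0]-m["cx"])/m["fx"],(px[1]-m["cy"])/m["fy"],1.]
    return (T[:3,3]+d*(z-T[2,3])/d[2])[:2]
def proj(c,p):
    m,T=c; q=T[:3,:3].T@(np.asarray(p,float)-T[:3,3]); return np.array([m["fx"]*q[0]/q[2]+m["cx"],m["fy"]*q[1]/q[2]+m["cy"]])
E
python3 - <<'E'
from h import *
c=cam("top")
def q(x,y,z): return pt(c,(140+x/2.2,110+y/2.2),z)
t=np.array([q(*p,34) for p in((332,113),(485,80),(522,232),(366,267))])
print("tray",t.round(),"ctr",t.mean(0).round(),"sides",[np.linalg.norm(t[i]-t[(i+1)%4]).round() for i in range(4)])
for i in range(4): 
  d=t[(i+1)%4]-t[i]; print("ang",np.degrees(np.arctan2(d[1],d[0])).round(1))
for n,p in dict(sq=(380,147,23),tin=(452,130,23),slim=(470,201,23),flat=(397,218,23)).items(): print("well",n,q(*p).round())
for n,p in dict(tin=(97,309,70),slim=(722,295,90),flatcap=(608,295,90),sqcap=(204,198,78),otin=(594,185,70),oflatneck=(77,215,81),flatA=(636,272,72),flatB=(643,290,72)).items(): print(n,q(*p).round())
E
```

```text
tray [[ 678.   83.]
 [ 717. -116.]
 [ 517. -153.]
 [ 478.   43.]] ctr [597. -36.] sides [np.float64(203.0), np.float64(203.0), np.float64(200.0), np.float64(204.0)]
ang -79.1
ang -169.5
ang 101.2
ang 11.3
well sq [634.  22.]
well tin [654. -71.]
well slim [560. -91.]
well flat [541.   3.]
tin [432. 366.]
slim [ 428. -374.]
flatcap [ 431. -242.]
sqcap [563. 237.]
otin [ 567. -239.]
oflatneck [545. 392.]
flatA [ 459. -281.]
flatB [ 437. -288.]
```

```bash
cat >> h.py <<'E'
def go(x,y,z,yaw=None):
    "print total shift in tool axes (before turning) and turn about tool z to reach the target"
    o=bot.get_obs(); Rm=R.from_euler("xyz",o["tcp_rot"]).as_matrix(); d=Rm.T@(np.array([x,y,z])-o["tool_pos"])
    print("shift",d.round(1),"rz",None if yaw is None else round(-((yaw-o["tcp_rot"][2]+np.pi/2)%np.pi-np.pi/2),3),"t",round(o["time"],1),"pose",o["tool_pos"].round(1),o["tcp_rot"].round(3))
E
python3 -m jog '[[-42,-8,0,0,0,0],[-42,-8,0,0,0,0],[-42,-8,0,0,0,0],[-42,-8,0,0,0,0],[-42,-8,0,0,0,0],[-42,-8,0,0,0,0],[-42,-9,0,0,0,0],[-38,-9,0,0,0,0],[0,0,0,0,0,0],[0,0,0,0,0,0]]'
python3 - <<'E'
from h import *
c=cam("wrist"); cv2.imwrite("pics/w1.png",bot.capture("wrist")[:,:,::-1])
for t,z in dict(tin_mid=70,square_mid=78,open_tin_mid=70,open_flat_mid=72).items():
    for d in bot.outline_of(t,"wrist")[:2]:
        m=d["mask"]; print(t,round(d["p"],2),np.round(d["pixel"]),m.sum(),pt(c,d["pixel"],z).round())
print(proj(c,[432,366,70]))
go(432,366,227)
E
```

```text
time: 1.6
tool_pos: [433.0, 365.2, 226.4]
tcp_rot: [-3.141, -0.001, 2.897]
contact_force: [-0.8, 0.8, -1.3]
grip_width: 91.7
finger_force: 0.0
tin_mid 0.85 [323. 183.] 3046 [431. 374.]
square_mid 0.71 [245. 314.] 1225 [554. 253.]
open_flat_mid 0.77 [362. 265.] 1469 [529. 392.]
[316.10618761 185.4651631 ]
shift [-0.5 -0.4 -0. ] rz None t 1.9 pose [431.6 366.5 227. ] [3.141 0.    2.9  ]
```

View pics/w1.png

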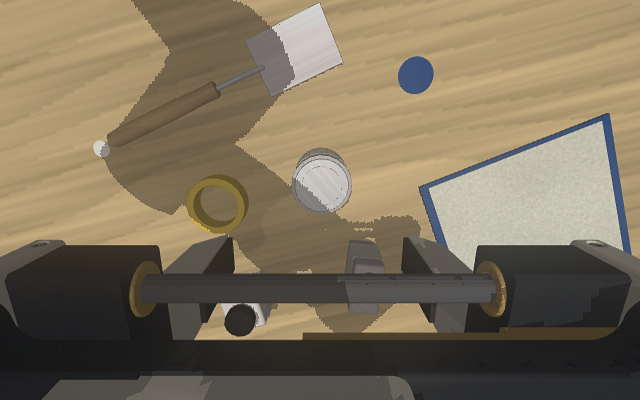

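```bash
python3 -m jog '[[0,4,35,0,0,0],[0,0,40,0,0,0],[0,0,40,0,0,0],[0,0,40,0,0,0],[0,0,25,0,0,0],[0,0,15,0,0,0],[0,0,0,0,0,0]]'; python3 -m jog '[[0,0,0,0,0,0],[0,0,0,0,0,0],[0,0,0,0,0,0],[0,0,0,0,0,0],[0,0,0,0,0,0],[0,0,0,0,0,0]]' 0; python3 -m jog '[[0,0,-5,0,0,0],[0,0,-15,0,0,0],[0,0,-30,0,0,0],[0,0,-35,0,0,0],[0,0,-35,0,0,0],[0,0,0,0,0,0]]'
python3 - <<'E'
from h import *
u=np.radians(10.8); go(654,-75,152,u+np.pi/2)
E
```

```text
time: 2.55
tool_pos: [431.6, 369.4, 29.7]
tcp_rot: [-3.138, -0.003, 2.9]
contact_force: [0.2, 0.8, 0.1]
grip_width: 91.8
finger_force: 0.0
time: 3.15
tool_pos: [433.8, 369.6, 32.5]
tcp_rot: [3.141, 0.001, 2.899]
contact_force: [-0.7, -2.0, 6.0]
grip_width: 61.5
finger_force: 30.0
time: 3.75
tool_pos: [435.7, 371.2, 156.5]
tcp_rot: [3.135, 0.006, 2.899]
contact_force: [0.7, 1.7, -3.1]
grip_width: 61.5
finger_force: 30.0
shift [-319.1 -380.6    3.9] rz 1.14 t 3.8 pose [435.7 371.2 156.5] [3.135 0.006 2.899]
```

```bash
python3 -m jog '[[-20,-20,0,0,0,0],[-30,-36,0,0,0,0],[-30,-36,0,0,0,0],[-30,-36,0,0,0,0],[-30,-36,0,0,0,0],[-30,-36,0,0,0,0],[-30,-36,0,0,0,0],[-30,-36,0,0,0,0],[-30,-36,0,0,0,0],[-30,-36,0,0,0,0],[-20,-24,0,0,0,0],[-9,-13,0,0,0,0]]'
python3 -m jog '[[0,0,0,0,0,0],[0,0,0,0,0,0]]'
python3 - <<'E'
from h import *
c=cam("wrist"); cv2.imwrite("pics/w2.png",bot.capture("wrist")[:,:,::-1])
go(654,-75,152)
for n,w in dict(sq=(636,21),tin=(654,-75),flat=(540,3),slim=(558,-93)).items(): print(n,proj(c,[*w,23]).round())
E
```

```text
time: 4.95
tool_pos: [651.6, -79.8, 149.3]
tcp_rot: [-3.141, -0.003, 2.896]
contact_force: [0.6, -0.6, -4.2]
grip_width: 61.5
finger_force: 30.0
time: 5.15
tool_pos: [650.7, -75.8, 150.4]
tcp_rot: [3.141, -0.003, 2.899]
contact_force: [0.0, 0.5, -3.7]
grip_width: 61.7
finger_force: 30.0
shift [-3.1  1.1 -1.1] rz None t 5.2 pose [650.8 -75.3 150.9] [ 3.141e+00 -2.000e-03  2.900e+00]
sq [416. 153.]
tin [317. 197.]
flat [376.  45.]
slim [269.  97.]
```

View pics/w2.png

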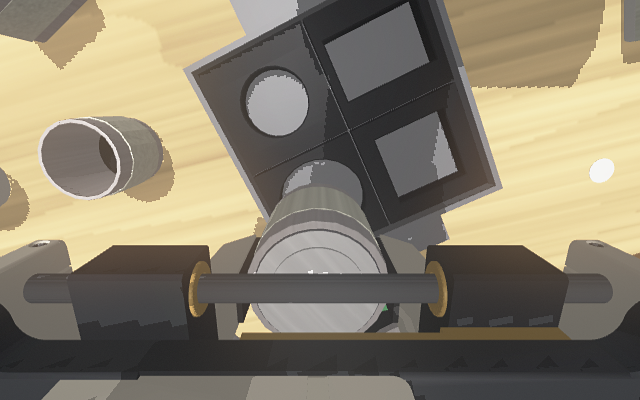

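Run:
```python
from h import *
c=cam("wrist")
P=lambda x,y,z=23: pt(c,(x,y),z)
o=P(349,131); print("ctr",o.round(1))
for a,b in(((302,23),(389,222)),((256,175),(452,84))):
    d=P(*b)-P(*a); print(np.degrees(np.arctan2(d[1],d[0])).round(2))
print("slim",P(276,101),"corners34",P(185,70,34),P(501,187,34))
```

```text
ctr [602.4 -32.6]
11.48
100.78
slim [562.65347409 -88.12342193] corners34 [ 522.73536576 -151.49349957] [681.81779218  87.61034239]
```

```bash
python3 -m jog '[[-7,5,0,0,0,0],[0,0,10,0,0,0],[0,0,30,0,0,0],[0,0,30,0,0,0],[0,0,20,0,0,0],[0,0,10,0,0,0],[0,0,5,0,0,0],[0,0,2,0,0,0],[0,0,0,0,0,0],[0,0,0,0,0,0]]'; python3 -m jog '[[0,0,2,0,0,0],[0,0,2,0,0,0],[0,0,1,0,0,0],[0,0,0,0,0,0],[0,0,0,0,0,0]]'
```

```text
time: 6.2
tool_pos: [660.3, -73.8, 45.9]
tcp_rot: [3.141, 0.002, 2.899]
contact_force: [-0.5, -0.6, -3.1]
grip_width: 61.4
finger_force: 30.0
time: 6.7
tool_pos: [659.6, -73.7, 39.7]
tcp_rot: [3.142, 0.0, 2.899]
contact_force: [-0.2, 0.2, -3.0]
grip_width: 61.5
finger_force: 30.0
```

Force still −3 N (hanging), so lower on until touch.

```bash
python3 -m jog '[[0,0,1,0,0,0],[0,0,1,0,0,0],[0,0,0.5,0,0,0],[0,0,0,0,0,0],[0,0,0,0,0,0]]'
```

```text
time: 7.2
tool_pos: [659.6, -73.7, 37.6]
tcp_rot: [3.142, 0.0, 2.899]
contact_force: [-2.5, -1.1, 2.0]
grip_width: 61.7
finger_force: 30.0
```

```bash
python3 -m jog '[[0,0,0,0,0,0],[0,0,0,0,0,0],[0,0,0,0,0,0],[0,0,0,0,0,0],[0,0,-10,0,0,0],[0,0,-40,0,0,0],[0,0,-45,0,0,0],[0,0,-45,0,0,0],[0,0,-45,0,0,0],[0,0,0,0,0,0]]' 85
python3 - <<'E'
from h import *
c=cam("wrist"); cv2.imwrite("pics/w3.png",bot.capture("wrist")[:,:,::-1])
go(563,160,222)
E
```

```text
time: 8.2
tool_pos: [662.6, -74.3, 231.4]
tcp_rot: [3.141, 0.015, 2.899]
contact_force: [0.9, -0.5, -0.5]
grip_width: 77.9
finger_force: 0.0
shift [151.7 203.6   4.1] rz None t 8.2 pose [661.2 -74.1 227.4] [3.141 0.009 2.899]
```

View pics/w3.png

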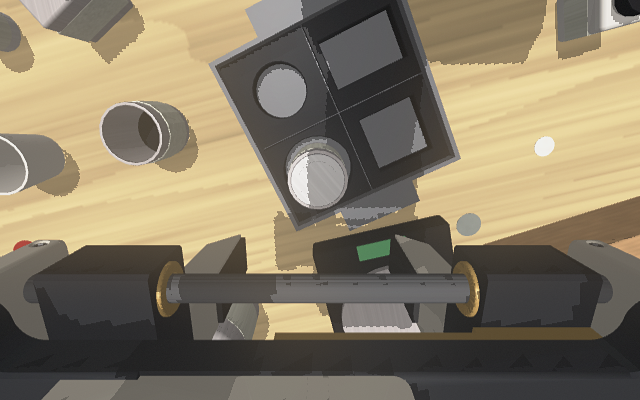

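```bash
python3 -m jog '[[21,35,0,0,0,0],[21,35,0,0,0,0],[21,35,0,0,0,0],[21,35,0,0,0,0],[21,35,0,0,0,0],[21,35,0,0,0,0],[22,35,0,0,0,0],[22,34,0,0,0,0],[0,0,0,0,0,0],[0,0,0,0,0,0]]' 100
python3 - <<'E'
from h import *
c=cam("wrist"); cv2.imwrite("pics/w4.png",bot.capture("wrist")[:,:,::-1])
for d in bot.outline_of("square_mid","wrist")[:1]: print(d["p"],d["pixel"],pt(c,d["pixel"],70))
go(563,237,222); print(proj(c,[563,237,78]))
E
```

```text
time: 9.25
tool_pos: [560.9, 238.6, 221.4]
tcp_rot: [-3.141, -0.001, 2.901]
contact_force: [0.4, -1.5, -0.3]
grip_width: 91.8
finger_force: 0.0
0.92 [319.8, 185.2] [559.3282673  243.20756128]
shift [-1.2  0.3 -0.3] rz None t 9.3 pose [561.7 237.  221.7] [-3.141e+00 -1.000e-03  2.898e+00]
[314.59573253 192.06790831]
```

View pics/w4.png

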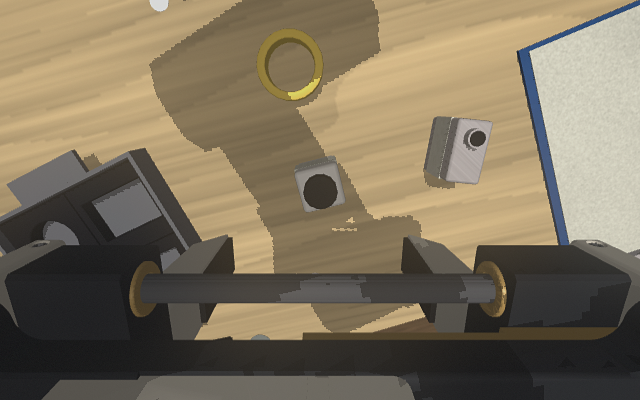

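```bash
python3 -m jog '[[0,5,0,0,0,-0.12],[0,0,30,0,0,-0.1],[0,0,40,0,0,0],[0,0,40,0,0,0],[0,0,40,0,0,0],[0,0,25,0,0,0],[0,0,15,0,0,0],[0,0,0,0,0,0]]'; python3 -m jog '[[0,0,0,0,0,0],[0,0,0,0,0,0],[0,0,0,0,0,0],[0,0,0,0,0,0],[0,0,0,0,0,0],[0,0,0,0,0,0],[0,0,0,0,0,0],[0,0,0,0,0,0]]' 0; python3 -m jog '[[0,0,-5,0,0,0],[0,0,-15,0,0,0],[0,0,-35,0,0,0],[0,0,-40,0,0,0],[0,0,-40,0,0,0],[0,0,0,0,0,0],[0,0,0,0,0,0]]'
python3 - <<'E'
from h import *
go(639.7,24.3,166,np.radians(11))
E
```

```text
time: 10.15
tool_pos: [561.7, 240.7, 29.5]
tcp_rot: [-3.14, -0.005, 3.117]
contact_force: [-0.2, -0.5, 0.7]
grip_width: 92.0
finger_force: 0.0
time: 10.95
tool_pos: [562.8, 242.6, 32.5]
tcp_rot: [-3.141, -0.0, 3.119]
contact_force: [-1.9, -3.3, 4.3]
grip_width: 45.8
finger_force: 29.9
time: 11.65
tool_pos: [563.0, 243.1, 167.8]
tcp_rot: [3.141, 0.001, 3.119]
contact_force: [-0.7, 0.1, -3.9]
grip_width: 46.1
finger_force: 29.9
shift [ -81.7 -217.     1.7] rz -0.215 t 11.7 pose [563.  243.1 167.8] [3.141e+00 1.000e-03 3.119e+00]
```

```bash
python3 -m jog '[[-8,-22,0,0,0,0],[-12,-32,0,0,0,0],[-12,-32,0,0,0,0],[-12,-32,0,0,0,0],[-12,-32,0,0,0,0],[-12,-32,0,0,0,0],[-9,-24,0,0,0,0],[-5,-11,0,0,0,-0.1],[0,0,0,0,0,-0.115],[0,0,0,0,0,0],[0,0,0,0,0,0]]'
python3 - <<'E'
from h import *
go(639.7,24.3,38,np.radians(11))
c=cam("wrist"); cv2.imwrite("pics/w5.png",bot.capture("wrist")[:,:,::-1])
E
```

```text
time: 12.75
tool_pos: [639.1, 24.3, 165.5]
tcp_rot: [3.14, -0.003, -2.952]
contact_force: [0.5, 0.4, -2.2]
grip_width: 45.7
finger_force: 29.9
shift [ -1.   -0.3 127.5] rz -0.003 t 12.8 pose [639.1  24.3 165.5] [ 3.140e+00 -3.000e-03 -2.952e+00]
```

View pics/w5.png

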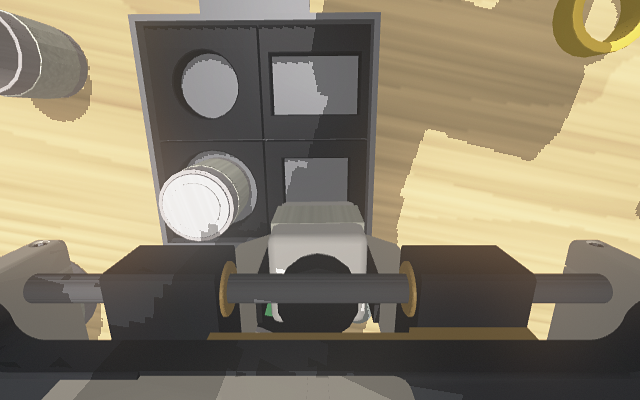

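```bash
python3 -m jog '[[-1,0,20,0,0,0],[0,0,35,0,0,0],[0,0,35,0,0,0],[0,0,20,0,0,0],[0,0,10,0,0,0],[0,0,4,0,0,0],[0,0,1,0,0,0],[0,0,0,0,0,0]]'; python3 -m jog '[[0,0,1,0,0,0],[0,0,1,0,0,0],[0,0,1,0,0,0],[0,0,0,0,0,0],[0,0,0,0,0,0]]'
```

```text
time: 13.6
tool_pos: [641.7, 24.3, 43.4]
tcp_rot: [-3.141, 0.002, -2.95]
contact_force: [-0.5, 0.3, -2.0]
grip_width: 46.1
finger_force: 29.9
time: 14.1
tool_pos: [640.9, 24.2, 39.2]
tcp_rot: [3.142, 0.0, -2.949]
contact_force: [0.6, 0.7, -2.5]
grip_width: 46.0
finger_force: 29.9
```

```bash
python3 -m jog '[[0,0,1,0,0,0],[0,0,1,0,0,0],[0,0,0,0,0,0],[0,0,0,0,0,0]]'
```

```text
time: 14.5
tool_pos: [641.0, 24.2, 37.6]
tcp_rot: [-3.142, 0.0, -2.949]
contact_force: [-2.2, -0.7, 1.9]
grip_width: 45.8
finger_force: 29.9
```

```bash
python3 -m jog '[[0,0,0,0,0,0],[0,0,0,0,0,0],[0,0,0,0,0,0],[0,0,0,0,0,0],[0,0,-10,0,0,0],[0,0,-40,0,0,0],[0,0,-45,0,0,0],[0,0,-45,0,0,0],[0,0,-45,0,0,0],[0,0,0,0,0,0]]' 70
python3 -m jog '[[32,-29,0,0,0,0],[32,-29,0,0,0,0],[33,-29,0,0,0,0],[33,-29,0,0,0,0],[33,-29,0,0,0,0],[33,-29,0,0,0,0],[32,-30,0,0,0,0],[32,-30,0,0,0,0],[0,0,0,0,0,0],[0,0,0,0,0,0]]' 100
python3 - <<'E'
from h import *
c=cam("wrist"); cv2.imwrite("pics/w6.png",bot.capture("wrist")[:,:,::-1])
for t in("flat_mid","slim_mid"):
  for d in bot.outline_of(t,"wrist")[:1]: print(t,d["p"],d["pixel"],pt(c,d["pixel"],70))
go(431,-256,222); print(proj(c,[431,-242,90]))
E
```

```text
time: 15.5
tool_pos: [643.9, 24.0, 231.0]
tcp_rot: [-3.138, 0.014, -2.949]
contact_force: [0.6, -0.2, 0.6]
grip_width: 64.1
finger_force: 0.0
time: 16.5
tool_pos: [429.9, -255.7, 222.5]
tcp_rot: [-3.142, 0.001, -2.952]
contact_force: [0.2, 0.4, 0.1]
grip_width: 91.9
finger_force: 0.0
flat_mid 0.89 [316.3, 187.7] [ 431.15032156 -255.03680382]
slim_mid 0.89 [206.8, 159.6] [ 423.42386236 -365.90376922]
shift [ 0.3 -1.8  0.3] rz None t 16.6 pose [ 431.  -254.2  222.3] [ 3.141  0.    -2.948]
[329.77406154 195.03297055]
```

View pics/w6.png

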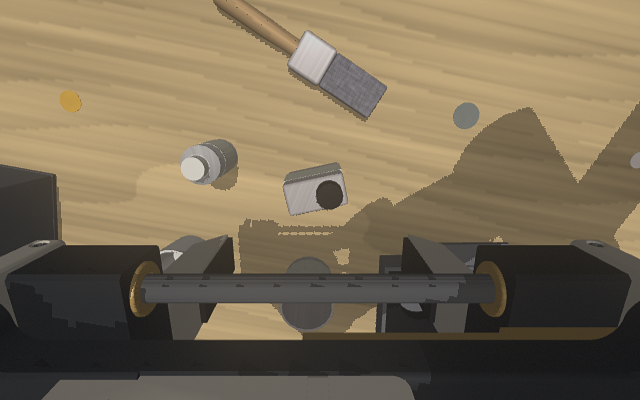

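```bash
python3 - <<'E'
from h import *
c=cam("wrist"); p=pt(c,(317,194),72); q=pt(c,(329.5,194.5),90); print(p,q,np.linalg.norm(p-q), "slimcap",pt(c,(195,168),90)); go(*p,32)
E
python3 -m jog '[[0,0,0,0,0,0.14],[0,0,0,0,0,0.14],[0,0,0,0,0,0.14],[0,0,0,0,0,0.14],[0,0,0,0,0,0.14],[0,0,0,0,0,0.14],[0,0,0,0,0,0.14],[0,0,0,0,0,0.14],[0,0,0,0,0,0.14],[0,0,0,0,0,0.08],[0,0,0,0,0,0],[0,0,0,0,0,0]]'
python3 - <<'E'
from h import *
c=cam("wrist"); cv2.imwrite("pics/w7.png",bot.capture("wrist")[:,:,::-1]);go(431,-256,32)
E
```

```text
[ 437.88209041 -251.64480834] [ 431.4412948  -240.82480777] 12.591912506098968 slimcap [ 430.39020009 -367.97394262]
shift [ -7.2   1.2 190.3] rz None t 16.6 pose [ 431.  -254.2  222.3] [ 3.141  0.    -2.948]
time: 17.85
tool_pos: [430.9, -254.4, 222.2]
tcp_rot: [3.142, -0.0, 1.998]
contact_force: [0.6, 0.1, 0.4]
grip_width: 91.7
finger_force: 0.0
shift [ -1.5  -0.4 190.2] rz None t 17.9 pose [ 430.8 -254.5  222.2] [ 3.142 -0.     1.997]
```

View pics/w7.png

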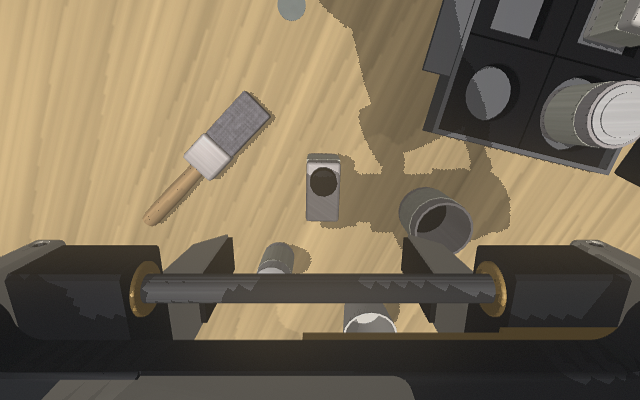

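Run:
```python
from h import *
c=cam("wrist"); p=pt(c,(323,192),72); q=pt(c,(323,182),90); print(p,q,np.linalg.norm(p-q)); go(*p,32)
```

```text
[ 438.13622449 -253.95576671] [ 431.90976969 -241.13505124] 14.252700960210804
shift [ -2.5   6.9 190.2] rz None t 17.9 pose [ 430.8 -254.5  222.2] [ 3.142 -0.     1.997]
```

```bash
python3 -m jog '[[-2,6,0,0,0,0],[0,0,30,0,0,0],[0,0,40,0,0,0],[0,0,40,0,0,0],[0,0,40,0,0,0],[0,0,25,0,0,0],[0,0,15,0,0,0],[0,0,0,0,0,0]]'; python3 -m jog '[[0,0,0,0,0,0],[0,0,0,0,0,0],[0,0,0,0,0,0],[0,0,0,0,0,0],[0,0,0,0,0,0],[0,0,0,0,0,0],[0,0,0,0,0,0],[0,0,0,0,0,0],[0,0,0,0,0,0]]' 0; python3 -m jog '[[0,0,-5,0,0,0],[0,0,-15,0,0,0],[0,0,-35,0,0,0],[0,0,-45,0,0,0],[0,0,-45,0,0,0],[0,0,0,0,0,0],[0,0,0,0,0,0]]'
python3 - <<'E'
from h import *
go(543.5,5.5,177,np.radians(101))
E
```

```text
time: 18.7
tool_pos: [435.9, -253.6, 30.1]
tcp_rot: [-3.14, -0.004, 1.995]
contact_force: [-0.3, 0.6, 0.0]
grip_width: 91.5
finger_force: 0.0
time: 19.6
tool_pos: [436.7, -254.5, 32.2]
tcp_rot: [3.142, -0.0, 1.994]
contact_force: [0.1, 0.3, 0.3]
grip_width: 33.6
finger_force: 29.8
time: 20.3
tool_pos: [436.6, -254.4, 177.5]
tcp_rot: [3.141, 0.001, 1.994]
contact_force: [0.1, 0.7, -4.6]
grip_width: 34.1
finger_force: 29.8
shift [193.1 204.2   0.4] rz 0.231 t 20.3 pose [ 436.6 -254.4  177.5] [3.141e+00 1.000e-03 1.994e+00]
```

```bash
python3 -m jog '[[15,16,0,0,0,0],[27,28,0,0,0,0],[27,28,0,0,0,0],[27,28,0,0,0,0],[27,28,0,0,0,0],[27,28,0,0,0,0],[22,24,0,0,0,0],[14,16,0,0,0,0],[7,8,0,0,0,0.11],[0,0,0,0,0,0.12],[0,0,0,0,0,0],[0,0,0,0,0,0]]'
python3 - <<'E'
from h import *
go(543.5,5.5,38,np.radians(101))
c=cam("wrist"); cv2.imwrite("pics/w8.png",bot.capture("wrist")[:,:,::-1])
E
```

```text
time: 21.5
tool_pos: [542.4, 5.2, 175.4]
tcp_rot: [-3.138, -0.001, 1.767]
contact_force: [0.3, 0.3, -3.2]
grip_width: 34.1
finger_force: 29.8
shift [-1.000e-01  1.600e+00  1.374e+02] rz 0.004 t 21.5 pose [542.4   5.2 175.4] [-3.138e+00 -1.000e-03  1.767e+00]
```

View pics/w8.png

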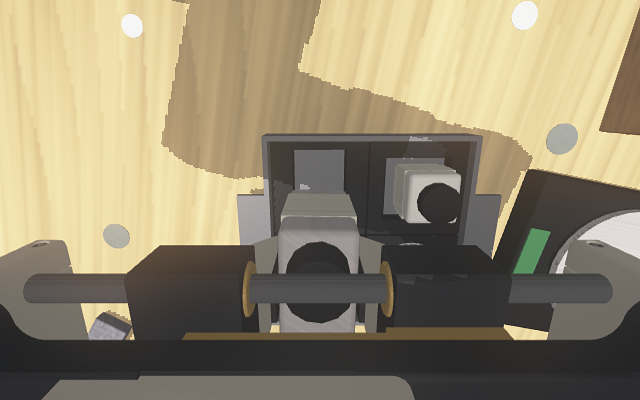

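```bash
python3 -m jog '[[0,1,25,0,0,0],[0,0,40,0,0,0],[0,0,35,0,0,0],[0,0,20,0,0,0],[0,0,9,0,0,0],[0,0,4,0,0,0],[0,0,1,0,0,0],[0,0,0,0,0,0],[0,0,0,0,0,0]]'; python3 -m jog '[[0,0,1,0,0,0],[0,0,1,0,0,0],[0,0,0.5,0,0,0],[0,0,0,0,0,0],[0,0,0,0,0,0]]'
```

```text
time: 22.45
tool_pos: [545.2, 5.3, 44.3]
tcp_rot: [3.14, 0.001, 1.764]
contact_force: [-0.3, -0.2, -3.7]
grip_width: 33.8
finger_force: 29.8
time: 22.95
tool_pos: [544.4, 5.5, 40.7]
tcp_rot: [-3.142, -0.0, 1.764]
contact_force: [-0.4, -0.8, -3.6]
grip_width: 34.0
finger_force: 29.8
```

```bash
python3 -m jog '[[0,0,1,0,0,0],[0,0,1,0,0,0],[0,0,1,0,0,0],[0,0,0.5,0,0,0],[0,0,0,0,0,0],[0,0,0,0,0,0]]'
```

```text
time: 23.55
tool_pos: [544.4, 5.4, 37.2]
tcp_rot: [-3.142, -0.0, 1.764]
contact_force: [-1.1, -0.3, -2.8]
grip_width: 34.0
finger_force: 29.8
```

```bash
python3 -m jog '[[0,0,0.5,0,0,0],[0,0,0.5,0,0,0],[0,0,0,0,0,0],[0,0,0,0,0,0]]'
```

```text
time: 23.95
tool_pos: [544.4, 5.4, 37.2]
tcp_rot: [3.141, 0.0, 1.764]
contact_force: [-3.4, 0.4, 7.7]
grip_width: 33.8
finger_force: 29.8
```

```bash
python3 -m jog '[[0,0,0,0,0,0],[0,0,0,0,0,0],[0,0,0,0,0,0],[0,0,0,0,0,0],[0,0,-10,0,0,0],[0,0,-40,0,0,0],[0,0,-45,0,0,0],[0,0,-45,0,0,0],[0,0,-45,0,0,0],[0,0,0,0,0,0]]' 58
python3 -m jog '[[-34,-18,0,0,0,0],[-34,-18,0,0,0,0],[-35,-18,0,0,0,0],[-35,-19,0,0,0,0],[-35,-19,0,0,0,0],[-35,-19,0,0,0,0],[-34,-18,0,0,0,0],[-34,-18,0,0,0,0],[-34,-18,0,0,0,0],[-34,-18,0,0,0,0],[0,0,0,0,0,0],[0,0,0,0,0,0]]' 100
python3 - <<'E'
from h import *
c=cam("wrist"); cv2.imwrite("pics/w9.png",bot.capture("wrist")[:,:,::-1])
for d in bot.outline_of("slim_mid","wrist")[:1]: print(d["p"],d["pixel"],pt(c,d["pixel"],75))
go(430,-368,32); print(proj(c,[430,-368,90]))
E
```

```text
time: 24.95
tool_pos: [547.5, 5.1, 228.7]
tcp_rot: [3.129, 0.004, 1.764]
contact_force: [0.4, -0.1, 0.9]
grip_width: 53.4
finger_force: 0.0
time: 26.15
tool_pos: [430.2, -367.6, 220.8]
tcp_rot: [-3.141, -0.001, 1.762]
contact_force: [-0.1, -0.2, -0.6]
grip_width: 91.4
finger_force: 0.0
0.72 [316.0, 188.7] [ 429.30516949 -365.31198012]
shift [ -1.6  -1.3 189.1] rz None t 26.2 pose [ 431.  -366.4  221.1] [ 3.142e+00 -1.000e-03  1.764e+00]
[316.12228605 195.3217361 ]
```

View pics/w9.png

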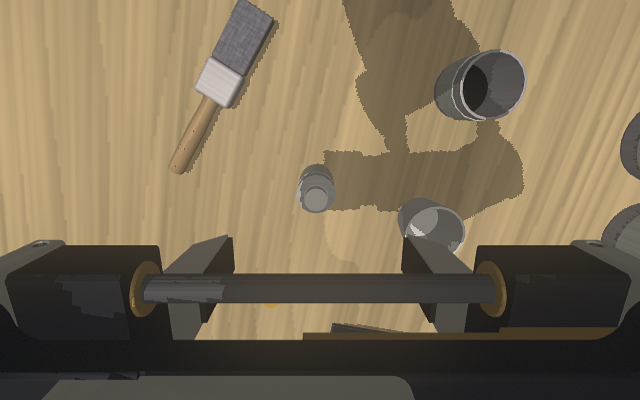

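```bash
python3 -m jog '[[-4,-1,0,0,0,0],[0,0,30,0,0,0],[0,0,40,0,0,0],[0,0,40,0,0,0],[0,0,40,0,0,0],[0,0,25,0,0,0],[0,0,14,0,0,0],[0,0,0,0,0,0]]' 70; python3 -m jog '[[0,0,0,0,0,0],[0,0,0,0,0,0],[0,0,0,0,0,0],[0,0,0,0,0,0],[0,0,0,0,0,0],[0,0,0,0,0,0],[0,0,0,0,0,0]]' 0; python3 -m jog '[[0,0,-5,0,0,0],[0,0,-15,0,0,0],[0,0,-35,0,0,0],[0,0,-45,0,0,0],[0,0,-45,0,0,0],[0,0,0,0,0,0],[0,0,0,0,0,0]]'
python3 - <<'E'
from h import *
go(562.3,-90.7,177,np.radians(101))
E
```

```text
time: 27.05
tool_pos: [430.1, -369.7, 30.2]
tcp_rot: [-3.139, -0.004, 1.765]
contact_force: [0.1, 0.1, -0.9]
grip_width: 63.9
finger_force: 0.0
time: 27.75
tool_pos: [430.9, -371.8, 33.2]
tcp_rot: [3.141, 0.001, 1.764]
contact_force: [-2.8, 0.8, 7.0]
grip_width: 39.6
finger_force: 30.0
time: 28.45
tool_pos: [430.7, -371.5, 177.9]
tcp_rot: [3.141, 0.001, 1.764]
contact_force: [-0.2, 0.3, -2.4]
grip_width: 39.4
finger_force: 30.0
shift [250.3 183.    0.7] rz 0.001 t 28.4 pose [ 430.7 -371.5  177.9] [3.141e+00 1.000e-03 1.764e+00]
```

```bash
python3 -m jog '[[15,11,0,0,0,0],[30,22,0,0,0,0],[30,22,0,0,0,0],[30,22,0,0,0,0],[30,22,0,0,0,0],[30,22,0,0,0,0],[30,22,0,0,0,0],[25,18,0,0,0,0],[20,14,0,0,0,0],[10,8,0,0,0,0],[0,0,0,0,0,0],[0,0,0,0,0,0]]'
python3 - <<'E'
from h import *
go(562.3,-90.7,38,np.radians(101))
c=cam("wrist"); cv2.imwrite("pics/w10.png",bot.capture("wrist")[:,:,::-1])
E
```

```text
time: 29.65
tool_pos: [561.6, -91.6, 176.2]
tcp_rot: [-3.14, -0.0, 1.764]
contact_force: [-0.5, 0.4, -1.9]
grip_width: 39.7
finger_force: 30.0
shift [  0.7   1.1 138.2] rz 0.001 t 29.6 pose [561.6 -91.6 176.2] [-3.14  -0.     1.764]
```

View pics/w10.png

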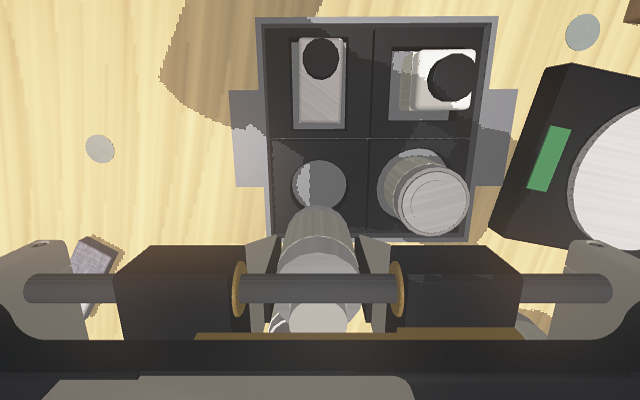

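The flat can (319,80), square bottle (440,78) and tin (432,200) all sit in their pockets; the slim bottle hangs over its hole (319,185). Lowering.

```bash
python3 -m jog '[[0,1,25,0,0,0],[0,0,40,0,0,0],[0,0,35,0,0,0],[0,0,20,0,0,0],[0,0,9,0,0,0],[0,0,4,0,0,0],[0,0,1,0,0,0],[0,0,1,0,0,0],[0,0,0,0,0,0],[0,0,0,0,0,0]]'; python3 -m jog '[[0,0,1,0,0,0],[0,0,1,0,0,0],[0,0,0.5,0,0,0],[0,0,0,0,0,0],[0,0,0,0,0,0]]'
```

```text
time: 30.7
tool_pos: [563.7, -90.9, 43.0]
tcp_rot: [3.14, 0.001, 1.764]
contact_force: [0.3, 0.9, -1.7]
grip_width: 39.5
finger_force: 30.0
time: 31.2
tool_pos: [563.2, -90.7, 39.7]
tcp_rot: [-3.142, -0.0, 1.764]
contact_force: [-0.6, -0.4, -0.9]
grip_width: 39.4
finger_force: 30.0
```

```bash
python3 -m jog '[[0,0,1,0,0,0],[0,0,1,0,0,0],[0,0,0.5,0,0,0],[0,0,0,0,0,0],[0,0,0,0,0,0]]'
```

```text
time: 31.7
tool_pos: [563.3, -90.8, 38.2]
tcp_rot: [3.141, 0.0, 1.764]
contact_force: [-3.0, 0.5, 7.0]
grip_width: 39.7
finger_force: 30.0
```

```bash
python3 -m jog '[[0,0,0,0,0,0],[0,0,0,0,0,0],[0,0,0,0,0,0],[0,0,0,0,0,0],[0,0,-10,0,0,0],[0,0,-40,0,0,0],[0,0,-45,0,0,0],[0,0,-45,0,0,0],[0,0,-45,0,0,0],[-20,0,0,0,0,0],[-30,0,0,0,0,0],[0,0,0,0,0,0]]' 63
python3 -m jog '[[0,0,0,0,0,0],[0,0,0,0,0,0]]'
python3 - <<'E'
from h import *
c=cam("wrist"); w=bot.capture("wrist")[:,:,::-1]; t=bot.capture("top")[110:310,140:500,::-1]
cv2.imwrite("pics/end.png",np.vstack([cv2.resize(w[:250],(720,280)),cv2.resize(t,(576,320),interpolation=3)[:,:] if 0 else cv2.copyMakeBorder(cv2.resize(t,(576,320)),0,0,0,144,0)]))
E
```

```text
time: 32.9
tool_pos: [573.2, -142.7, 223.2]
tcp_rot: [3.14, 0.002, 1.761]
contact_force: [-0.1, 0.0, -0.3]
grip_width: 57.9
finger_force: 0.0
time: 33.1
tool_pos: [572.5, -139.1, 222.3]
tcp_rot: [-3.141, -0.001, 1.764]
contact_force: [-1.0, 0.2, -0.4]
grip_width: 58.3
finger_force: 0.0
```

View pics/end.png

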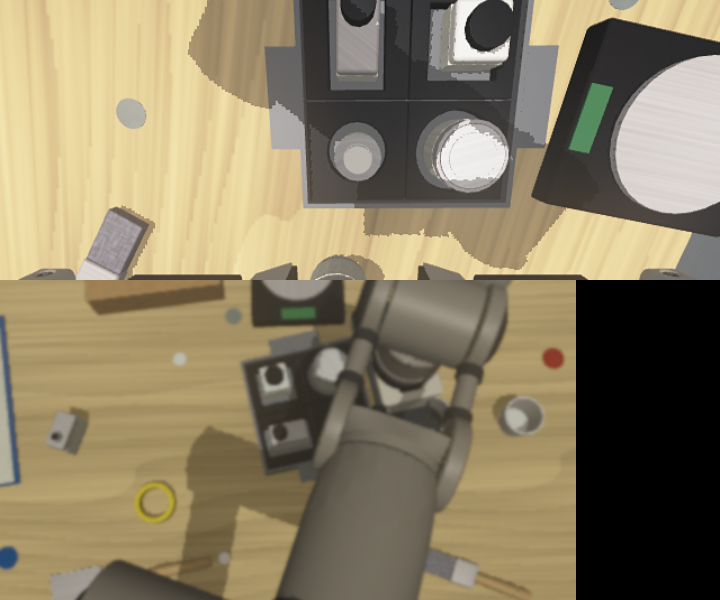

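All four are down, upright and released in their pockets, and the empties were not disturbed.

```bash
python3 -c "
from plant import bot
print(bot.close_job())"
```

```text
the job is handed in; nothing more can be done
None
```

I set all four closed containers down in their own pockets and released them, and handed the job in at about 33 s; I saw no contact with either open empty, though the arm hid the open tin in the last top view, and the hand-in returned no verdict.

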